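# Gauge the last open dowel hole

## Task

The plug gauge (steel probe on a square wooden handle) lies on the bench. Pick it up, lay it probe-down in the slanted V-rest and let go of it there; then take it again by the end of its handle and push it, upright and without forcing it, fully home into the one dowel hole of the wooden rail that has no dowel in it yet, so that the handle's shoulder sits flush on the rail, and let go. Do not knock over the glue bottle.

Things in the scene. Friction and masses are not known exactly. Their poses are not given: they have to be found in the camera images.
- gauge: Plug gauge, 115 mm, 55 g: round steel probe, diameter 10, length 65 mm, 1.5 mm tip chamfer, on a square wooden handle 20 x 20 x 50 mm. Origin: centre of the tip; z: along it, tip to handle; x, y: square to the handle's flats. Centre of mass 47 mm from the tip. At the start it lies on the bench, y about up, tip touching, sloping 4.5 degrees, handle's middle 12 mm high.
- gauge_shoulder (a point): Point on the gauge's axis, 65 mm from the tip, at the flat lower face of the handle (the shoulder).
- gauge_grip (a point): Middle of the gauge's handle, on its axis, 90 mm from the tip.
- groove: Open 90-degree V-groove of the wooden rest: 60 mm long, climbs at 45 degrees, stop at the low end, lips 28 mm apart, 7 mm above the axis. Origin: where the tip is when the probe lies in the V on the stop, 28 mm above the bench. z: uphill along the groove (as the gauge's z there); y: up out of the V at 45 degrees. The handle sticks out past the upper end.
- rail: Wooden rail blank fixed on the bench, 240 mm (x) x 60 mm (y) x 72 mm high, with three upright round holes in a row along its x. Origin: centre of its underside.
- rail_hole0 (a point): Centre of the mouth of the hole at x = -70 mm of the rail, in its top face. The holes are 11.5 mm wide with a 1 mm chamfer, and deeper than the probe is long.
- rail_hole1 (a point): Centre of the mouth of the middle hole; same size.
- rail_hole2 (a point): Centre of the mouth of the hole at x = +70 mm; same size.
- dowel_a: A wooden dowel, diameter 11 mm, glued upright in one of the three holes and standing 22 mm above the rail. Origin: on its axis, level with the rail's top. Which hole it fills differs each time.
- dowel_b: The other glued dowel, alike, in another of the holes. The third hole is open.
- glue: Glue bottle standing on the bench beyond the rest, 60 mm in diameter, 170 mm high. Origin: centre of its underside.
Mind the look-alikes: they are no part of the job. Of the things that look like the gauge, the middle-sized one is meant. Leave any red look-alike of the rail alone.

How it is judged:
On the way:
1. the gauge lies in the V-rest, tip at its lower end, let go and at rest (distance between gauge and groove below 0.03 m and angle between the z axis of gauge and the z axis of groove, either way round below 0.17 rad and contact force between the fingers and gauge below 0.05 N and contact force between gauge and groove above 0.1 N and linear speed of gauge below 0.02 m/s), for 0.2 s.
At the end, for the whole second after the job is handed in: The gauge stands in the open hole of the rail with the centre of its shoulder within 4 mm of the centre of the hole's mouth, upright within 4.5 degrees, let go and at rest; the glue bottle stands ((distance between gauge_shoulder and rail_hole0 below 0.004 m or distance between gauge_shoulder and rail_hole1 below 0.004 m or distance between gauge_shoulder and rail_hole2 below 0.004 m) and angle between gauge's own z axis and vertical below 0.08 rad and contact force between the fingers and gauge below 0.05 N and linear speed of gauge below 0.02 m/s and angle between glue's own z axis and vertical below 0.3 rad); the robot touches nothing.
It fails at once if the gauge is forced against the rail with more than 60 N (contact force between gauge and rail above 60 N).
It fails at once if the glue bottle is knocked over (angle between glue's own z axis and vertical above 0.5 rad).
It also fails if it takes over 64 s, if anything falls off the work surface, if the arm or the gripper's body presses on something with over 40 N, if the wrist force passes 120 N, or if a joint passes its speed limit or range.

## Robot

A 6-joint arm with a two-finger parallel gripper is mounted at the origin on the work surface. World frame = base frame: x ahead of the robot, y to its left, z up, the work surface at z = 0. Lengths are in m, angles in rad, forces in N, time in s.
With the tool pointing down it reaches from about 0.375 to 0.925 m from the base axis. Payload 5.7 kg.
Tool frame: the origin (TCP) lies on the centre line of the jaws, within the pads' length; the fingertips stand 22 mm ahead of it and the grasp point (between the pads) lies 3 mm ahead of it; z points along the fingers, y is the direction in which the jaws open and shut (so a half turn about z gives the same grasp; the last joint's range is limited). The gripper opens to 88 mm and grips with 3 to 60 N. Pads are 20 mm wide; open, the fingers measure 115 mm over their backs; the gripper's body (75 mm by 178 mm) begins 61 mm behind the grasp point.
Start: joints at [1.109, 0.359, 1.51, -0, 1.272, -0.115], TCP at [0.204, 0.564, 0.245] pointing down, gripper open.
Joint ranges: [-2.97, 2.97], [-1.01, 2.36], [0.21, 2.38], [-0.96, 4.11], [0.2, 2.71], [-2.98, 2.98]. Speed limits (rad/s): [2.39, 2.39, 3.14, 3.14, 3.14, 3.14].

## Interface

Orientations are given as a rotation vector (axis times angle).
In Python, from plant import monitor, cams, hand_in gives the robot as it stands. The module is installed in compiled form; this text tells all that it offers.
- The arm moves only by the tool step_arm, never from a script. Its argument "increments" is a list that holds one entry, the list of rows, each a list of 5 numbers: the gripper's target within -1 to 1 (shut at 1, half-way at 0, fully open at -1), then the shift along the tool's x, y, z in m, then the turn about the tool's z in rad. A call has 1 to 12 rows; each row is the pose to reach, as a shift and turn from the pose commanded when the call began, along the tool's axes at that moment; what a row does not reach only later rows make up. A row lasts 1/10 s, in which the tool goes at most 50 mm and 8.59 degrees, less where a joint would pass 70% of its speed; a pose out of reach is approached as far as the arm can. A call with a gripper value outside its range is refused whole. The fingers move at their own pace and stop on an object; "newtons" is the grip in N (left out, the last holds). Time passes only in rows, so rows that repeat a pose let the fingers close. It gives the time, the measured TCP pose, the force and the opening at its end, in the units of the state.
- monitor.get_obs(): the state, without advancing time (a new reading comes with each control period).
- cams.capture(name): name is "side" or "top" or "wrist"; returns a dict with "color" (480x640x3 uint8, red, green, blue), "fx", "fy", "cx", "cy" (pixels), "rvec" (rotation vector, rad) and "tvec" (3), from world to camera coordinates, as OpenCV has them; the wrist camera has in their place "hand_eye" (4x4, takes a point from camera to tool coordinates, whose origin is the TCP and whose axes are the flange's). Camera axes: x right, y down, z forward; pixel columns grow to the right and rows downward; lengths in m; the calibration is good to about 2 mm. A picture is of the moment at which its call begins: read the wrist's pose just before it. There is no depth.
- hand_in(): hands the job in, once; it reports no verdict.
The state is a dict: "time": time; "qpos": joint angles; "qd": joint speeds; "tau": joint torques, N m; "position": TCP position; "tool_rot": TCP orientation; "wrist_force": force on the tool from outside, world axes, zero at the start; "moment": the same for the moment, N m; "finger_gap": finger opening in m.
Only numpy, scipy, OpenCV 4.12 (cv2) and the standard library are available. Lean on these libraries where they do the work, as an engineer would, in place of code of your own. Each camera call takes 0.05 s, during which the arm holds its last target. There are 200 camera calls.

## Working session

There is one attempt and no reset: what is moved stays moved. The work goes in short steps, Python scripts to look and compute and a tool call to move; the robot and the scene stay as the last step left them, time stands still between calls to the robot, and variables do not carry over. Pictures are saved under pics/ and viewed, about 8 in all and at most 12, crops included, and the job is handed in when it is done.

Besides the shell and the picture viewer there is one more tool, called after "Emit:" as a command line: name --argument value ..., lists and objects as JSON in quotes. step_arm: Moves the arm, as the interface text tells. Its arguments: {"type":"object","properties":{"increments":{"type":"array"},"newtons":{"type":"number"}},"required":["increments"]}

```bash
ls; mkdir -p pics; python3 - <<'E'
from plant import monitor, cams
import cv2,numpy as np
o=monitor.get_obs();print({k:np.round(v,3) for k,v in o.items()})
ims=[]
for n in("side","top"):
    c=cams.capture(n);cv2.imwrite(f"pics/{n}0.png",c["color"][:,:,::-1]);print(n,{k:np.round(v,4).tolist() for k,v in c.items() if k!="color"})
c=cams.capture("wrist");print({k:np.round(v,4).tolist() for k,v in c.items() if k!="color"});cv2.imwrite("pics/wrist0.png",c["color"][:,:,::-1])
E
```

```text
pics
{'time': np.float64(0.0), 'qpos': array([ 1.109,  0.359,  1.511, -0.   ,  1.272, -0.115]), 'qd': array([ 0.001, -0.   ,  0.   ,  0.001,  0.001, -0.   ]), 'tau': array([-1.0000e-03, -5.1537e+01, -2.7072e+01,  6.7000e-02,  3.5000e-02,
       -0.0000e+00]), 'position': array([0.204, 0.564, 0.244]), 'tool_rot': array([-5.420e-01, -3.094e+00,  3.000e-03]), 'wrist_force': array([-0.906,  0.442,  0.213]), 'moment': array([-0.002,  0.013, -0.02 ]), 'finger_gap': np.float64(0.088)}
side {'fx': 511.8164, 'fy': 511.8164, 'cx': 320.9656, 'cy': 235.9863, 'rvec': [2.2645, -0.2651, 0.1025], 'tvec': [-0.4861, 0.1482, 1.1386]}
top {'fx': 494.2719, 'fy': 494.2719, 'cx': 323.1794, 'cy': 243.0229, 'rvec': [2.1582, -2.2151, 0.0628], 'tvec': [0.0211, 0.4962, 1.2946]}
{'fx': 370.4395, 'fy': 370.4395, 'cx': 315.6514, 'cy': 235.7583, 'hand_eye': [[0.0016, -0.9564, -0.292, 0.0799], [1.0, 0.0015, 0.0006, 0.0006], [-0.0001, -0.292, 0.9564, -0.1396], [0.0, 0.0, 0.0, 1.0]]}
```

View pics/top0.png

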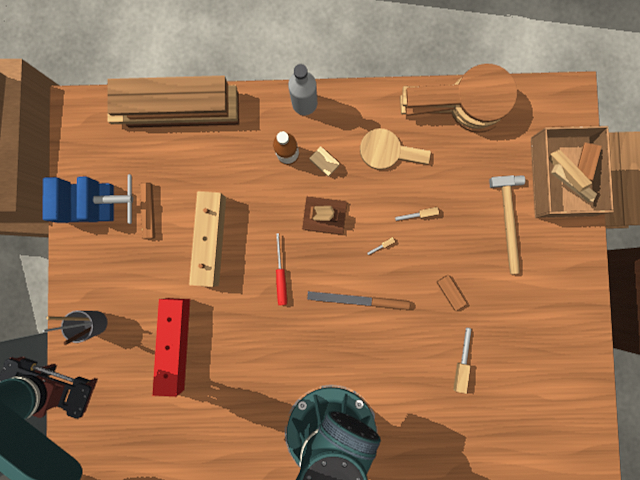

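View pics/side0.png

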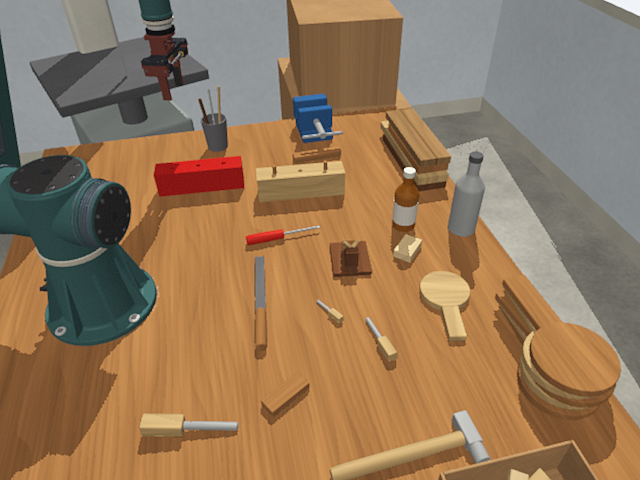

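The top view shows three look-alikes, with the middle-sized gauge at (417,214). The rest is at (326,214) and the brown glue bottle at (285,147). The pale rail is at (205,240), with dowels near (208,211) and (204,266), so its middle hole looks open. The side view agrees.

```bash
cat > h.py <<'E'
from plant import monitor, cams
import cv2,numpy as np
from scipy.spatial.transform import Rotation as R
def tool():
    o=monitor.get_obs(); return np.array(o["position"]),R.from_rotvec(o["tool_rot"]).as_matrix()
def snap(n,save=None):
    p,Rt=tool(); c=cams.capture(n)
    if n=="wrist":
        H=np.array(c["hand_eye"]); c["Rw"]=Rt@H[:3,:3]; c["C"]=p+Rt@H[:3,3]
    else:
        M=R.from_rotvec(c["rvec"]).as_matrix(); c["Rw"]=M.T; c["C"]=-M.T@np.array(c["tvec"])
    if save: cv2.imwrite("pics/"+save,c["color"][:,:,::-1])
    return c
def ray(c,u,v): return c["Rw"]@np.array([(u-c["cx"])/c["fx"],(v-c["cy"])/c["fy"],1])
def onz(c,u,v,z):
    d=ray(c,u,v); return c["C"]+d*(z-c["C"][2])/d[2]
def proj(c,P):
    q=c["Rw"].T@(np.array(P)-c["C"]); return np.array([c["fx"]*q[0]/q[2]+c["cx"],c["fy"]*q[1]/q[2]+c["cy"]])
def two(c1,p1,c2,p2):
    A=[];b=[]
    for c,p in((c1,p1),(c2,p2)):
        d=ray(c,*p);d/=np.linalg.norm(d);M=np.eye(3)-np.outer(d,d);A.append(M);b.append(M@c["C"])
    return np.linalg.lstsq(np.vstack(A),np.hstack(b),rcond=None)[0]
def goto(P):  # shift in tool axes to bring TCP to P
    p,Rt=tool(); return np.round(Rt.T@(np.array(P)-p),4)
E
python3 - <<'E'
from h import *
p,Rt=tool();print(p,Rt.round(3))
c=snap("top")
for n,u,v,z in[("gtip",396,219,.005),("gend",439,212,.012),("rest",326,214,.02),("rail0",208,192,.072),("rail1",206,238,.072),("glue",285,135,.17),("gluebase",285,160,0),("screwdr",280,270,0),("block",325,160,.03)]:
    print(n,onz(c,u,v,z).round(3))
im=c["color"];cv2.imwrite("pics/z.png",cv2.resize(im[120:320,180:460,::-1],None,fx=2.8,fy=2.8,interpolation=cv2.INTER_CUBIC))
E
```

```text
[0.20373332 0.56381018 0.24400622] [[-0.94   0.34  -0.001]
 [ 0.34   0.94  -0.001]
 [ 0.    -0.001 -1.   ]]
gtip [ 0.557 -0.188  0.005]
gend [ 0.572 -0.302  0.012]
rest [ 0.573 -0.001  0.02 ]
rail0 [0.631 0.299 0.072]
rail1 [0.514 0.305 0.072]
glue [0.746 0.091 0.17 ]
gluebase [0.726 0.106 0.   ]
screwdr [0.428 0.126 0.   ]
block [ 0.716 -0.002  0.03 ]
```

View pics/z.png

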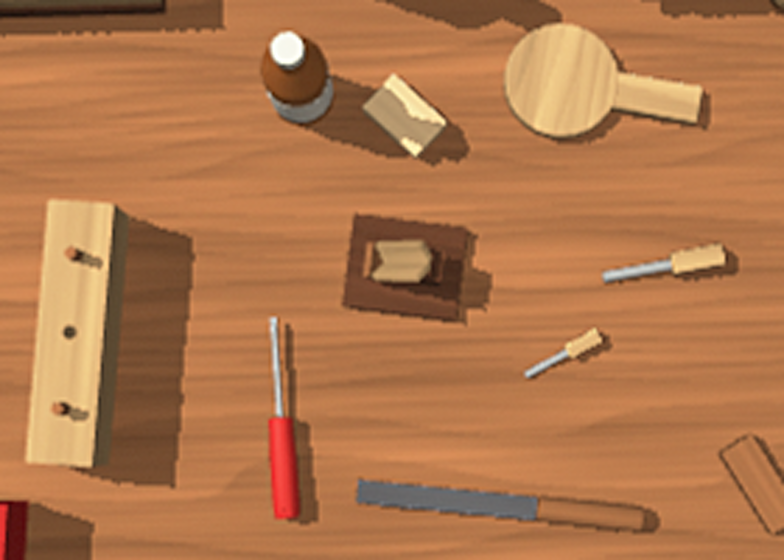

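The zoom shows the V-block on a dark base plate, with groove direction still unclear. Dowels stand in the two outer holes and the middle one, near zoom (69,331), is open. I'll move the wrist over the rest.

Emit:
step_arm --increments '[[[-1, -0.536, -0.406, 0.04, 1.09], [-1, -0.536, -0.406, 0.04, 1.09], [-1, -0.536, -0.406, 0.04, 1.09], [-1, -0.536, -0.406, 0.04, 1.09], [-1, -0.536, -0.406, 0.04, 1.09], [-1, -0.536, -0.406, 0.04, 1.09], [-1, -0.536, -0.406, 0.04, 1.09], [-1, -0.536, -0.406, 0.04, 1.09], [-1, -0.536, -0.406, 0.04, 1.09], [-1, -0.536, -0.406, 0.04, 1.09], [-1, -0.536, -0.406, 0.04, 1.09], [-1, -0.536, -0.406, 0.04, 1.09]]]' --newtons 10

```text
time: 1.4
position: [0.5308, 0.0599, 0.209]
tool_rot: [2.068, 2.365, 0.0]
wrist_force: [-0.1, -0.7, -0.4]
finger_gap: 0.0876
```

```bash
python3 - <<'E'
from h import *
p,Rt=tool();print(p,Rt.round(3),goto([.57,0,.2]),monitor.get_obs()["qpos"])
c=snap("wrist","w1.png")
for P in([.57,-.01,.02],[.556,-.188,.005],[.572,-.302,.012],[.514,.305,.072]):print(proj(c,P))
E
```

```text
[0.53079135 0.05990494 0.20895583] [[-0.133  0.991  0.   ]
 [ 0.991  0.133  0.   ]
 [ 0.     0.    -1.   ]] [-0.0646  0.0309  0.009 ] [-1.70250480e-02  3.01504784e-01  1.69639518e+00  9.95798941e-05
  1.14354857e+00 -1.50775549e-01]
[344.99697822 289.92337263]
[307.45458759 423.26733697]
[308.32888421 504.03912594]
[ 342.17529585 -171.3524583 ]
```

View pics/w1.png

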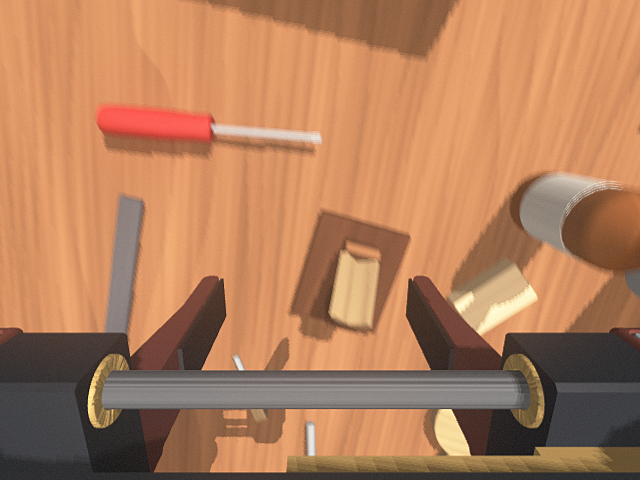

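The rest is centred near (355,290) in the wrist view. The stop and V notch are at about (361,250), its +y end, so the groove climbs toward -y and the gauge's heading already roughly matches. Next I'll zoom in for its axis.

```bash
python3 - <<'E'
import cv2
im=cv2.imread("pics/w1.png")[205:345,285:420]
cv2.imwrite("pics/w1z.png",cv2.resize(im,None,fx=4,fy=4,interpolation=cv2.INTER_CUBIC))
E
```

```text
(no output)
```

View pics/w1z.png

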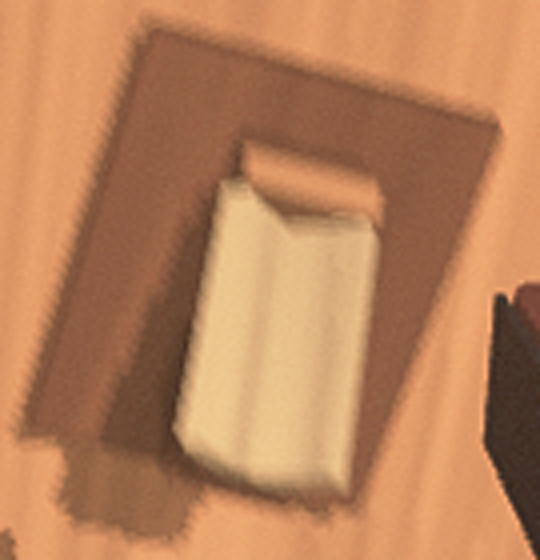

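Emit:
step_arm --increments '[[[-1, -0.26, 0.015, 0.009, 0], [-1, -0.26, 0.015, 0.009, 0], [-1, -0.26, 0.015, 0.009, 0], [-1, -0.26, 0.015, 0.009, 0], [-1, -0.26, 0.015, 0.009, 0], [-1, -0.26, 0.015, 0.009, 0], [-1, -0.26, 0.015, 0.009, 0], [-1, -0.26, 0.015, 0.009, 0], [-1, -0.26, 0.015, 0.009, 0]]]'

```text
time: 2.35
position: [0.5791, -0.1917, 0.2]
tool_rot: [-2.065, -2.366, -0.0]
wrist_force: [-0.0, 0.1, 0.3]
finger_gap: 0.0879
```

```bash
python3 - <<'E'
from h import *
import pickle
p,Rt=tool();print(p,Rt.round(3))
c=snap("wrist","w2.png");pickle.dump({k:c[k] for k in("fx","fy","cx","cy","Rw","C")},open("w2.pkl","wb"))
for P in([.556,-.188,.005],[.572,-.302,.012]):print(proj(c,P))
E
```

```text
[ 0.5791165  -0.19173796  0.19998326] [[-0.135  0.991 -0.001]
 [ 0.991  0.135  0.001]
 [ 0.001 -0.001 -1.   ]]
[290.55939054 206.59302666]
[292.63427001 321.47230117]
```

View pics/w2.png

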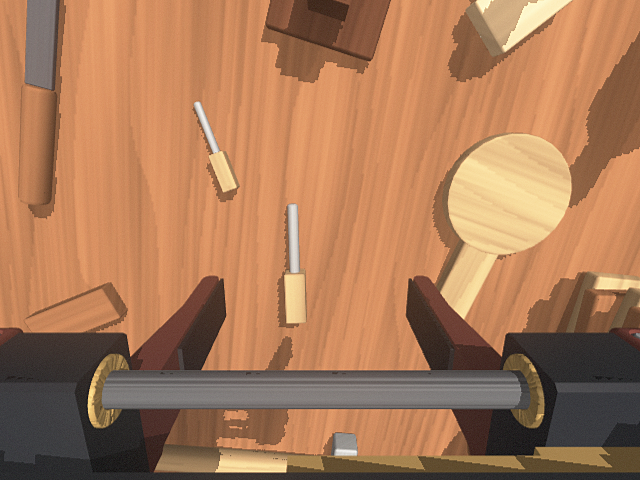

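The wrist view shows the middle gauge with its tip at (293,205), shoulder at (294,273) and handle end at (296,323). In the rest zoom the lip edges run (225,185)→(180,432) and (378,232)→(350,490). Next I'll compute the poses.

```bash
python3 - <<'E'
from h import *
import pickle
c=pickle.load(open("w2.pkl","rb"))
im=cv2.imread("pics/w2.png");g=cv2.GaussianBlur(im,(3,3),0).astype(int)
hsv=cv2.cvtColor(im,cv2.COLOR_BGR2HSV)
for r in(220,250,262,280,300,315):
    d=np.diff(g[r,270:325].sum(1));print(r,270+d.argmax(),270+d.argmin(),d.max(),d.min())
d=np.diff(g[190:340,292:297].sum((1,2)));o=np.argsort(-abs(d))[:10];print(sorted((int(190+i),int(d[i])) for i in o))
for n,u,v,z in[("tip",293,205,.008),("sh",294,273,.021),("end",296,323,.024)]:print(n,onz(c,u,v,z).round(4))
# rest from w1
w=dict(c);Rt=np.array([[-.133,.991,0],[.991,.133,0],[0,0,-1]]);p=np.array([.53079,.0599,.20896])
H=np.array(cams.capture("wrist")["hand_eye"]);w["Rw"]=Rt@H[:3,:3];w["C"]=p+Rt@H[:3,3]
q=lambda a,b,z:onz(w,285+a/4,205+b/4,z)
LL,LR,UL,UR=q(225,183,.033),q(378,232,.033),q(180,432,.0754),q(350,490,.0754)
print("lips",LL,LR,UL,UR,"width",np.linalg.norm(LL-LR),np.linalg.norm(UL-UR))
lo,up=(LL+LR)/2,(UL+UR)/2;d=(up-lo)[:2];print("low",lo,"up",up,"len",np.linalg.norm(d),"yaw",np.degrees(np.arctan2(d[1],d[0])))
print("plate edges",[onz(w,285+a/4,205+b/4,.006).round(4) for a,b in((145,25),(498,125),(20,435))])
E
```

```text
220 288 296 100 -72
250 289 297 98 -72
262 289 297 102 -77
280 283 277 134 -70
300 284 304 143 -85
315 285 277 145 -68
[(203, 312), (204, 302), (271, -304), (272, -362), (274, 327), (321, -278), (322, -665), (323, -510), (326, 214), (327, 198)]
tip [ 0.5582 -0.1855  0.008 ]
sh [ 0.5672 -0.2464  0.021 ]
end [ 0.5753 -0.2962  0.024 ]
lips [0.55856553 0.0336429  0.033     ] [0.59492443 0.026661   0.033     ] [ 0.55271333 -0.00693608  0.0754    ] [ 0.58980733 -0.01552168  0.0754    ] width 0.03702319247359812 0.03807463093553045
low [0.57674498 0.03015195 0.033     ] up [ 0.57126033 -0.01122888  0.0754    ] len 0.04174271983712452 yaw -97.55002047757527
plate edges [array([0.5369, 0.0612, 0.006 ]), array([0.6249, 0.0481, 0.006 ]), array([ 0.52  , -0.0507,  0.006 ])]
```

```bash
python3 - <<'E'
from h import *
print(goto([.574,-.288,.08]),goto([.574,-.288,.03]))
E
```

```text
[-0.0945 -0.0183  0.1202] [-0.0945 -0.0183  0.1702]
```

Emit:
step_arm --increments '[[[-0.2, -0.0945, -0.0183, 0.08, -0.018], [-0.2, -0.0945, -0.0183, 0.08, -0.018], [-0.2, -0.0945, -0.0183, 0.12, -0.018], [-0.2, -0.0945, -0.0183, 0.12, -0.018], [-0.2, -0.0945, -0.0183, 0.15, -0.018], [-0.2, -0.0945, -0.0183, 0.17, -0.018], [-0.2, -0.0945, -0.0183, 0.17, -0.018], [1, -0.0945, -0.0183, 0.17, -0.018], [1, -0.0945, -0.0183, 0.17, -0.018], [1, -0.0945, -0.0183, 0.17, -0.018], [1, -0.0945, -0.0183, 0.17, -0.018], [1, -0.0945, -0.0183, 0.17, -0.018]]]' --newtons 3

```text
time: 3.65
position: [0.5744, -0.2901, 0.0308]
tool_rot: [2.046, 2.383, -0.0]
wrist_force: [-0.4, -0.3, 0.4]
finger_gap: 0.02
```

Emit:
step_arm --increments '[[[1, 0, 0, 0, 0], [1, 0, 0, 0, 0], [1, 0, 0, -0.03, 0], [1, 0, 0, -0.06, 0], [1, 0, 0, -0.09, 0], [1, 0, 0, -0.12, 0], [1, 0, 0, -0.15, 0], [1, 0, 0, -0.15, 0], [1, 0, 0, -0.15, 0], [1, 0, 0, -0.15, 0]]]'

```text
time: 4.65
position: [0.5731, -0.2893, 0.1785]
tool_rot: [-2.045, -2.382, 0.001]
wrist_force: [0.6, -0.7, -1.1]
finger_gap: 0.02
```

```bash
python3 - <<'E'
from h import *
p,Rt=tool();print(p,monitor.get_obs()["finger_gap"])
s=snap("side");w=snap("wrist")
u,v=proj(s,p).astype(int);print(u,v)
a=s["color"][max(0,v-110):v+130,max(0,u-150):u+150];b=w["color"]
a=cv2.resize(a,None,fx=1.33,fy=1.33);h=320
b=cv2.resize(b,(426,320));a=cv2.resize(a,(int(a.shape[1]*320/a.shape[0]),320))
cv2.imwrite("pics/p1.png",np.hstack([a,b])[:,:800,::-1])
E
```

```text
[ 0.57310939 -0.28928762  0.17845661] 0.020022101863519416
397 295
```

View pics/p1.png

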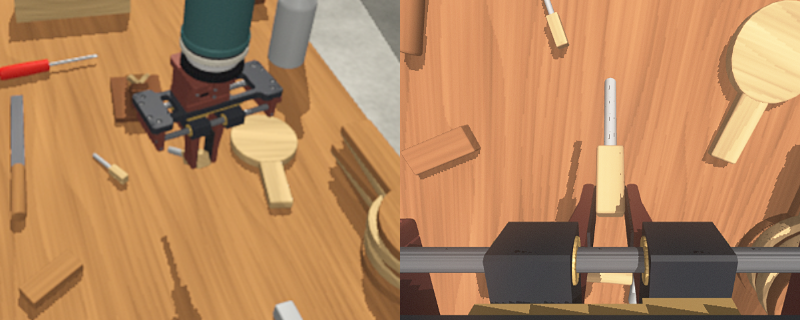

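The wrist panel shows the gauge held by its handle end. Its tip is at full-image (316,120), so the tip lies about 82 mm ahead instead of 107 mm. The gauge has already drooped about 40° in the light grip, which is what the rest needs. I'll hover above the rest.

```bash
python3 - <<'E'
from h import *
p,Rt=tool();print(goto([.5648,-.0496,.182]),np.degrees(np.arctan2(Rt[1,0],Rt[0,0])))
E
```

```text
[ 0.2382  0.0281 -0.0034] 98.7048283193586
```

Emit:
step_arm --increments '[[[1, 0.015, 0.002, -0.003, 0.03], [1, 0.04, 0.005, -0.003, 0.06], [1, 0.07, 0.008, -0.003, 0.1], [1, 0.1, 0.011, -0.003, 0.15], [1, 0.13, 0.015, -0.003, 0.2], [1, 0.16, 0.019, -0.003, 0.24], [1, 0.19, 0.022, -0.003, 0.28], [1, 0.215, 0.025, -0.003, 0.3], [1, 0.232, 0.027, -0.003, 0.3], [1, 0.238, 0.028, -0.003, 0.3], [1, 0.238, 0.028, -0.003, 0.3], [1, 0.238, 0.028, -0.003, 0.3]]]'

```text
time: 5.95
position: [0.566, -0.0512, 0.1829]
tool_rot: [2.379, 2.051, -0.001]
wrist_force: [-0.4, -0.6, -0.7]
finger_gap: 0.0198
```

```bash
cat >> h.py <<'E'
def wr(x,z,c):  # v pixel of tool-frame point (x,0,z)
    H=np.array(c["hand_eye"]);q=np.linalg.inv(H)@np.array([x,0,z,1]);return c["fx"]*q[0]/q[2]+c["cx"],c["fy"]*q[1]/q[2]+c["cy"]
def strip(c,name):  # crop around the jaws
    cv2.imwrite("pics/"+name,cv2.resize(c["color"][60:400,220:420,::-1],None,fx=1.7,fy=1.7))
E
python3 - <<'E'
from h import *
p,Rt=tool();print(p,goto([.5648,-.0496,.1207]),np.degrees(np.arctan2(Rt[1,0],Rt[0,0])))
w=snap("wrist","w3.png")
for t in(0,30,45,60,75,90):
    a=np.radians(t);print(t,[np.round(wr(L*np.cos(a),.017+L*np.sin(a),w),0) for L in(.107,.042)])
cv2.imwrite("pics/w3c.png",w["color"][60:360,180:460,::-1])
E
```

```text
[ 0.56596137 -0.05120104  0.18286735] [ 0.0015 -0.0014  0.0622] 81.5269199518946
0 [array([314.,  52.]), array([314., 216.])]
30 [array([314., 100.]), array([314., 217.])]
45 [array([315., 132.]), array([314., 225.])]
60 [array([315., 166.]), array([314., 238.])]
75 [array([315., 201.]), array([314., 252.])]
90 [array([315., 236.]), array([314., 269.])]
```

View pics/w3c.png

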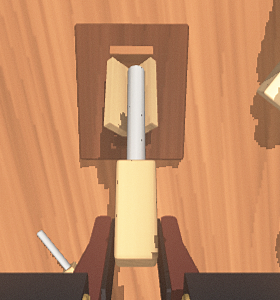

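The tip is at full-frame (316,126), a tilt of about 42°. The probe is lined up over the groove, whose centre column is about 312, so it's 2 mm off sideways. I'll descend and let go.

Emit:
step_arm --increments '[[[1, 0, -0.002, 0.02, 0], [1, 0, -0.002, 0.035, 0], [1, 0, -0.002, 0.048, 0], [1, 0, -0.002, 0.055, 0], [1, 0, -0.002, 0.06, 0], [1, 0, -0.002, 0.062, 0], [1, 0, -0.002, 0.062, 0], [1, 0, -0.002, 0.062, 0]]]'

```text
time: 6.8
position: [0.564, -0.0501, 0.1214]
tool_rot: [2.379, 2.051, 0.0]
wrist_force: [0.1, 0.9, -1.4]
finger_gap: 0.0199
```

Emit:
step_arm --increments '[[[0.2, 0, 0, 0, 0], [0.2, 0, 0, 0, 0], [0.2, 0, 0, 0, 0], [0.2, 0, 0, 0, 0], [0.2, 0, 0, 0, 0], [0.2, 0, 0, 0, 0], [0.2, 0, 0, 0, 0], [0.2, 0, 0, 0, 0]]]'

```text
time: 7.6
position: [0.5638, -0.0501, 0.121]
tool_rot: [2.38, 2.051, -0.0]
wrist_force: [-0.3, -0.7, 0.2]
finger_gap: 0.0353
```

```bash
python3 - <<'E'
from h import *
p,Rt=tool();print(p)
w=snap("wrist","w4.png");s=snap("side")
for t in(40,45,50):
    a=np.radians(t);print(t,[np.round(wr(L*np.cos(a),.017+L*np.sin(a),w),0) for L in(.107,.042)])
u,v=proj(s,[.57,-.02,.06]).astype(int)
a=cv2.resize(s["color"][v-60:v+40,u-60:u+60],(360,300),interpolation=cv2.INTER_CUBIC)
cv2.imwrite("pics/p4.png",np.hstack([w["color"][60:360,180:460],a])[:,:,::-1])
E
```

```text
[ 0.56375472 -0.05012034  0.12101271]
40 [array([315., 121.]), array([314., 222.])]
45 [array([315., 132.]), array([314., 225.])]
50 [array([315., 143.]), array([314., 229.])]
```

View pics/p4.png

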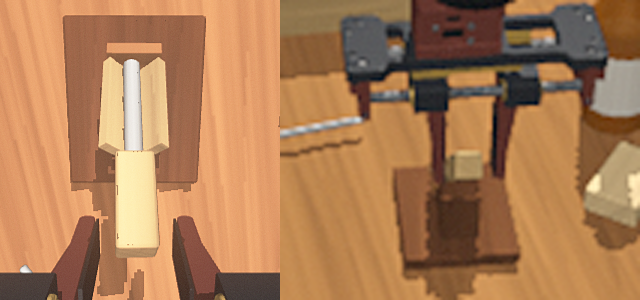

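The gauge lies in the V (tip at (131,60) in the left crop), and the fingers are clear on both sides of the handle. I'll regrip the handle end lightly. Then I'll swing the gauge upright about its tip, with the tip caught in the corner of the V, and lift.

Emit:
step_arm --increments '[[[1, 0, 0, 0, 0], [1, 0, 0, 0, 0], [1, 0, 0, 0, 0], [1, 0, 0, 0, 0], [1, 0, 0, 0, 0]]]' --newtons 3

```text
time: 8.2
position: [0.5637, -0.0501, 0.121]
tool_rot: [2.38, 2.051, -0.0]
wrist_force: [-0.6, 0.3, 0.5]
finger_gap: 0.0201
```

Emit:
step_arm --increments '[[[1, 0.007, 0, -0.006, 0], [1, 0.0135, 0, -0.011, 0], [1, 0.0205, 0, -0.016, 0], [1, 0.0285, 0, -0.0205, 0], [1, 0.0365, 0, -0.024, 0], [1, 0.0445, 0, -0.027, 0], [1, 0.053, 0, -0.029, 0], [1, 0.062, 0, -0.03, 0], [1, 0.07, 0, -0.031, 0], [1, 0.072, 0, -0.031, 0], [1, 0.072, 0, -0.031, 0]]]'

```text
time: 9.3
position: [0.5743, 0.0216, 0.1518]
tool_rot: [-2.379, -2.052, 0.0]
wrist_force: [-0.6, -0.1, 0.4]
finger_gap: 0.0198
```

Emit:
step_arm --increments '[[[1, 0, 0, -0.02, 0], [1, 0, 0, -0.05, 0], [1, 0, 0, -0.08, 0], [1, 0, 0, -0.1, 0], [1, 0, 0, -0.1, 0], [1, 0, 0, -0.1, 0]]]'

```text
time: 9.9
position: [0.574, 0.0209, 0.2514]
tool_rot: [-2.38, -2.051, 0.001]
wrist_force: [0.0, -0.1, -0.3]
finger_gap: 0.0195
```

```bash
python3 - <<'E'
from h import *
p,Rt=tool();print(p,monitor.get_obs()["finger_gap"])
w=snap("wrist","w5.png");s=snap("side","s5.png");t=snap("top","t5.png")
for d in(70,80,90,95):
    a=np.radians(d);print(d,[np.round(wr(L*np.cos(a),.017+L*np.sin(a),w),0) for L in(.107,.042)])
u,v=proj(s,p-[0,0,.07]).astype(int)
a=cv2.resize(s["color"][v-60:v+60,u-60:u+60],(360,360),interpolation=cv2.INTER_CUBIC)
cv2.imwrite("pics/p5.png",np.hstack([w["color"][60:420,180:460],a])[:,:,::-1])
E
```

```text
[0.57402208 0.02091922 0.25138365] 0.019500113887427447
70 [array([315., 189.]), array([314., 247.])]
80 [array([315., 213.]), array([314., 258.])]
90 [array([315., 236.]), array([314., 269.])]
95 [array([315., 248.]), array([314., 275.])]
```

View pics/p5.png

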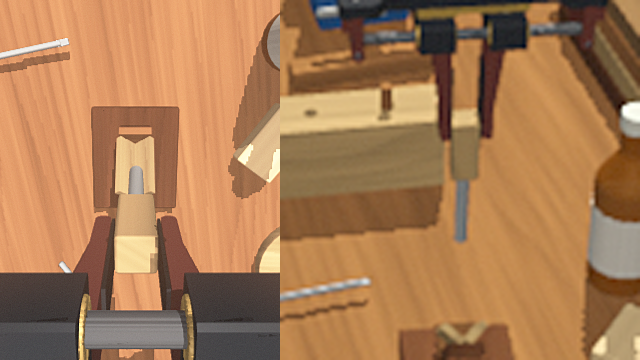

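The gauge hangs about 85° from horizontal, tip at full-frame (316,227). The side crop also shows it nearly upright, with the rest empty below. I'll hover short of the middle hole, so that both the hole and the tip are visible.

```bash
python3 - <<'E'
from h import *
print(goto([.5066,.2556,.24]))
E
```

```text
[ 0.2221 -0.1005  0.0105]
```

Emit:
step_arm --increments '[[[1, 0.015, -0.007, 0, 0], [1, 0.04, -0.018, 0, 0], [1, 0.07, -0.032, 0, 0], [1, 0.1, -0.045, 0, 0], [1, 0.13, -0.059, 0, 0], [1, 0.16, -0.072, 0, 0], [1, 0.19, -0.086, 0, 0], [1, 0.21, -0.095, 0, 0], [1, 0.22, -0.1, 0.005, 0], [1, 0.222, -0.1, 0.01, 0], [1, 0.222, -0.1, 0.01, 0], [1, 0.222, -0.1, 0.01, 0]]]'

```text
time: 11.25
position: [0.5082, 0.2545, 0.2414]
tool_rot: [2.38, 2.05, -0.002]
wrist_force: [1.0, -0.2, -0.7]
finger_gap: 0.0201
```

```bash
python3 - <<'E'
from h import *
import pickle
p,Rt=tool();print(p,monitor.get_obs()["finger_gap"])
w=snap("wrist","w6.png");pickle.dump(w,open("w6.pkl","wb"))
print(proj(w,[.514,.305,.072]))
cv2.imwrite("pics/w6c.png",cv2.resize(w["color"][80:330,170:470,::-1],None,fx=2,fy=2))
E
```

```text
[0.50821822 0.25449917 0.24144014] 0.020077342903031255
[312.82994787 160.79141205]
```

View pics/w6c.png

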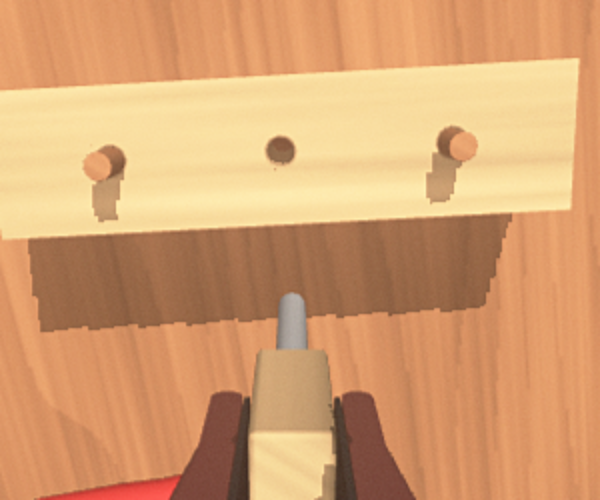

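The crop shows the open middle hole at (281,150), which is full-frame (310.5,155). Dowels stand left and right of it, and the probe tip is at (292,293), full-frame (316,226.5). I'll compute the offset.

```bash
python3 - <<'E'
from h import *
import pickle
w=pickle.load(open("w6.pkl","rb"));p,Rt=tool()
g=cv2.cvtColor(w["color"],cv2.COLOR_RGB2GRAY)[143:168,297:325]
m=(g<150).astype(np.uint8);n,l,st,ce=cv2.connectedComponentsWithStats(m);k=1+st[1:,4].argmax();print(st[k],ce[k]+[297,143])
u,v=ce[k]+[297,143]
h=onz(w,u,v,.072);ht=Rt.T@(h-p);print("hole",h,"tool",ht)
H=np.array(w["hand_eye"])
for z in(.120,.124):
    d=H[:3,:3]@np.array([(316-w["cx"])/w["fx"],(226.5-w["cy"])/w["fy"],1]);s=(z-H[2,3])/d[2];t=H[:3,3]+s*d;t[0]-=.004;print("tip",t,"shift",(ht-t).round(4),"theta",np.degrees(np.arccos(t[0]/.107)))
E
```

```text
[  6   5  14  14 144] [309.80555556 154.60416667]
hole [0.51229551 0.31028841 0.072     ] tool [ 0.05588528 -0.00450635  0.16973931]
tip [0.00471085 0.00102995 0.12      ] shift [ 0.0512 -0.0055  0.0497] theta 87.47664569856578
tip [0.00359759 0.00103474 0.124     ] shift [ 0.0523 -0.0055  0.0457] theta 88.07321979112017
```

Emit:
step_arm --increments '[[[1, 0.015, -0.002, 0, 0], [1, 0.035, -0.004, 0.01, 0], [1, 0.048, -0.0055, 0.02, 0], [1, 0.052, -0.0055, 0.03, 0], [1, 0.052, -0.0055, 0.036, 0], [1, 0.052, -0.0055, 0.038, 0], [1, 0.052, -0.0055, 0.038, 0], [1, 0.052, -0.0055, 0.038, 0]]]'

```text
time: 12.1
position: [0.5107, 0.3073, 0.2043]
tool_rot: [2.38, 2.05, 0.0]
wrist_force: [0.6, 0.0, -0.0]
finger_gap: 0.02
```

Emit:
step_arm --increments '[[[1, 0, 0, 0.004, 0], [1, 0, 0, 0.007, 0], [1, 0, 0, 0.01, 0], [1, 0, 0, 0.012, 0], [1, 0, 0, 0.013, 0], [1, 0, 0, 0.013, 0]]]'

```text
time: 12.7
position: [0.5104, 0.3076, 0.1908]
tool_rot: [2.379, 2.051, -0.0]
wrist_force: [0.6, 0.0, -0.6]
finger_gap: 0.02
```

```bash
python3 - <<'E'
from h import *
p,Rt=tool();print(p,monitor.get_obs()["finger_gap"],monitor.get_obs()["wrist_force"])
w=snap("wrist","w7.png");s=snap("side","s7.png");t=snap("top","t7.png")
a=w["color"][130:330,220:420]
def crop(c):
    u,v=proj(c,[.5125,.3105,.09]).astype(int);return cv2.resize(c["color"][v-40:v+40,u-40:u+40],(400,400),interpolation=cv2.INTER_CUBIC)
cv2.imwrite("pics/p7.png",np.hstack([cv2.resize(a,(400,400)),crop(s)])[:,:,::-1])
E
```

```text
[0.51044999 0.30761567 0.19081115] 0.020032427456310134 [ 0.60972416  0.04527663 -0.60319636]
```

View pics/p7.png

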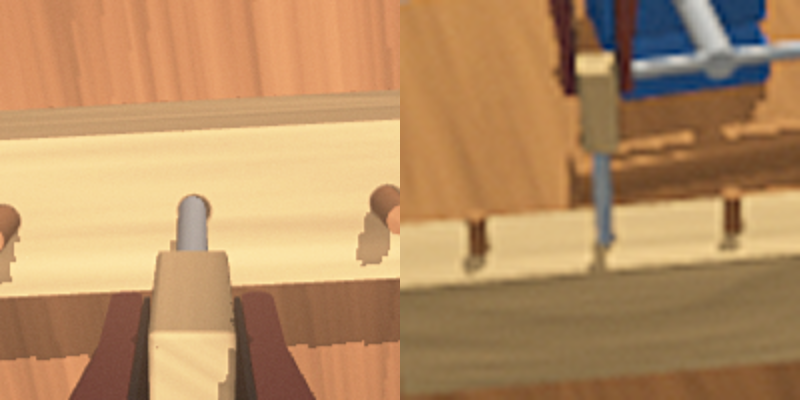

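The probe end sits on the hole mouth (left crop (193,200)). The dark rim shows at its right, so it is about 1 mm off in tool y. There is no contact force yet. I'll shift 1 mm and descend gently.

Emit:
step_arm --increments '[[[1, 0, 0.001, 0, 0], [1, 0, 0.001, 0.003, 0], [1, 0, 0.001, 0.006, 0], [1, 0, 0.001, 0.009, 0], [1, 0, 0.001, 0.012, 0], [1, 0, 0.001, 0.012, 0]]]'

```text
time: 13.45
position: [0.5111, 0.3073, 0.1783]
tool_rot: [-2.379, -2.051, 0.002]
wrist_force: [-1.0, 0.2, -1.1]
finger_gap: 0.0198
```

```bash
python3 - <<'E'
from h import *
o=monitor.get_obs();print(o["position"],o["finger_gap"],o["wrist_force"],o["moment"])
w=snap("wrist","w8.png");s=snap("side","s8.png")
def crop(c):
    u,v=proj(c,[.5125,.3105,.09]).astype(int);return cv2.resize(c["color"][v-40:v+40,u-40:u+40],(400,400),interpolation=cv2.INTER_CUBIC)
cv2.imwrite("pics/p8.png",np.hstack([cv2.resize(w["color"][130:330,220:420],(400,400)),crop(s)])[:,:,::-1])
E
```

```text
[0.51105162 0.30733553 0.17833426] 0.0198297019210744 [-0.96683932  0.15247846 -1.06948995] [-0.10430846  0.06123535 -0.01026909]
```

The picture limit is reached, so from here I'll check by numbers: has the handle moved in the jaws?

```bash
cat > chk.py <<'E'
from h import *
import sys
def feat(n):  # template of handle (shoulder edge..end) matched from w6
    a=cv2.imread("pics/w6.png",0);b=cv2.imread("pics/"+n,0)
    for nm,(r0,r1,c0,c1) in dict(handle=(246,320,292,340),probe=(222,262,302,332)).items():
        r=cv2.matchTemplate(b[r0-15:r1+15,c0-8:c1+8],a[r0:r1,c0:c1],cv2.TM_CCOEFF_NORMED);_,v,_,l=cv2.minMaxLoc(r);print(n,nm,round(v,3),l[0]-8,l[1]-15)
for n in sys.argv[1:]: feat(n)
for n in ["w6.png"]+sys.argv[1:]:
    b=cv2.imread("pics/"+n).astype(int)[205:300:3,312:320].mean(1);print(n,[tuple(x) for x in b.astype(int)[:, [0,2]].tolist()])
E
python3 chk.py w7.png w8.png
```

```text
w7.png handle 0.841 0 1
w7.png probe -0.036 8 11
w8.png handle 0.869 0 0
w8.png probe -0.082 8 11
w6.png [(75, 158), (73, 157), (73, 155), (74, 155), (74, 156), (73, 154), (75, 155), (93, 161), (161, 177), (160, 176), (158, 174), (158, 174), (157, 174), (158, 174), (157, 173), (158, 174), (159, 169), (115, 206), (116, 205), (116, 204), (116, 204), (117, 206), (116, 205), (116, 204), (115, 203), (116, 203), (115, 204), (115, 203), (115, 202), (115, 201), (126, 221), (164, 250)]
w7.png [(150, 243), (154, 246), (153, 245), (151, 243), (150, 243), (153, 245), (156, 247), (158, 251), (151, 175), (155, 178), (154, 177), (155, 178), (155, 177), (154, 178), (155, 178), (155, 176), (155, 177), (116, 205), (117, 205), (115, 204), (116, 204), (115, 203), (115, 202), (115, 202), (116, 203), (114, 201), (113, 199), (113, 199), (112, 198), (112, 197), (122, 218), (158, 247)]
w8.png [(147, 241), (148, 242), (152, 244), (153, 245), (150, 243), (149, 242), (151, 244), (155, 246), (155, 246), (105, 181), (159, 181), (153, 177), (153, 176), (153, 176), (154, 175), (153, 176), (155, 176), (114, 204), (115, 203), (115, 202), (114, 202), (114, 201), (115, 202), (114, 200), (113, 199), (112, 198), (113, 199), (113, 198), (111, 195), (111, 196), (123, 219), (156, 247)]
```

The handle hasn't shifted in the jaws, and the visible probe end (row 231) matches a probe 18 mm deep in the hole. Forces are about nil, so I'll continue down.

Emit:
step_arm --increments '[[[1, 0, 0, 0.005, 0], [1, 0, 0, 0.01, 0], [1, 0, 0, 0.015, 0], [1, 0, 0, 0.02, 0], [1, 0, 0, 0.025, 0], [1, 0, 0, 0.025, 0]]]'

```text
time: 14.15
position: [0.5111, 0.3074, 0.1531]
tool_rot: [-2.379, -2.051, 0.002]
wrist_force: [0.8, 1.2, -0.5]
finger_gap: 0.02
```

```bash
python3 - <<'E'
from h import *
o=monitor.get_obs();print(o["position"],o["finger_gap"],o["wrist_force"],o["moment"])
snap("wrist","w9.png")
E
python3 chk.py w9.png | head -2
```

```text
[0.51109772 0.30736905 0.15306151] 0.02004435634321344 [ 0.80481818  1.23111927 -0.54818892] [ 0.04921877 -0.01645507 -0.02372004]
w9.png handle 0.869 0 1
w9.png probe -0.103 -8 -15
```

Emit:
step_arm --increments '[[[1, 0, 0, 0.005, 0], [1, 0, 0, 0.01, 0], [1, 0, 0, 0.014, 0], [1, 0, 0, 0.017, 0], [1, 0, 0, 0.019, 0], [1, 0, 0, 0.02, 0], [1, 0, 0, 0.02, 0]]]'

```text
time: 14.9
position: [0.5115, 0.3077, 0.1339]
tool_rot: [-2.38, -2.051, -0.0]
wrist_force: [-0.7, 2.7, 0.3]
finger_gap: 0.02
```

Emit:
step_arm --increments '[[[1, 0, 0, 0.001, 0], [1, 0, 0, 0.002, 0], [1, 0, 0, 0.003, 0], [1, 0, 0, 0.003, 0]]]'

```text
time: 15.3
position: [0.5115, 0.3075, 0.1309]
tool_rot: [2.38, 2.051, -0.0]
wrist_force: [0.6, 2.2, 1.8]
finger_gap: 0.02
```

```bash
python3 - <<'E'
from h import *
o=monitor.get_obs();print(o["position"],o["finger_gap"],o["wrist_force"],o["moment"])
snap("wrist","w10.png")
E
python3 chk.py w10.png | head -2
```

```text
[0.51147075 0.30748786 0.13089145] 0.019959803614524502 [0.57022963 2.21357839 1.78728605] [0.35746415 0.08574351 0.00817145]
w10.png handle 0.793 0 0
w10.png probe 0.508 -8 -15
```

Emit:
step_arm --increments '[[[1, 0.001, 0, 0, 0], [1, 0.0015, 0, 0.001, 0], [1, 0.0015, 0, 0.002, 0], [1, 0.0015, 0, 0.002, 0]]]'

```text
time: 15.75
position: [0.5114, 0.3088, 0.1288]
tool_rot: [-2.38, -2.051, 0.001]
wrist_force: [-0.4, 0.2, 2.5]
finger_gap: 0.0197
```

Emit:
step_arm --increments '[[[0.4, 0, 0, 0, 0], [0.2, 0, 0, 0, 0], [0.2, 0, 0, 0, 0], [0.2, 0, 0, 0, 0], [0.2, 0, 0, 0, 0], [0.2, 0, 0, 0, 0]]]'

```text
time: 16.35
position: [0.5117, 0.309, 0.129]
tool_rot: [2.38, 2.051, -0.0]
wrist_force: [0.3, -0.0, 1.3]
finger_gap: 0.0348
```

```bash
python3 - <<'E'
from h import *
o=monitor.get_obs();print(o["position"],o["finger_gap"],o["wrist_force"],o["moment"])
snap("wrist","w11.png")
b=cv2.imread("pics/w11.png").astype(int)
print([tuple(x) for x in b[205:345:3,312:320].mean(1).astype(int)[:,[0,2]].tolist()])
E
```

```text
[0.51167685 0.30899405 0.1289885 ] 0.03482448815118742 [ 0.26747062 -0.0384071   1.28548944] [-0.02341383  0.12524821  0.00073061]
[(114, 202), (101, 179), (108, 190), (105, 186), (102, 182), (156, 248), (147, 241), (144, 238), (142, 237), (145, 239), (148, 241), (147, 241), (145, 239), (145, 239), (145, 239), (146, 241), (149, 243), (114, 203), (109, 192), (109, 193), (109, 192), (108, 190), (107, 190), (107, 189), (108, 190), (107, 188), (106, 188), (106, 188), (106, 188), (112, 200), (152, 244), (148, 241), (146, 241), (147, 240), (143, 237), (141, 236), (145, 238), (147, 241), (145, 239), (141, 235), (141, 235), (145, 238), (120, 210), (66, 138), (66, 139), (66, 137), (65, 136)]
```

It's released. No probe is visible above the rail line. I'll retract straight up and verify.

Emit:
step_arm --increments '[[[0, 0, 0, 0, 0], [0, 0, 0, -0.01, 0], [0, 0, 0, -0.03, 0], [0, 0, 0, -0.06, 0], [0, 0, 0, -0.1, 0], [0, -0.03, 0, -0.12, 0], [0, -0.06, 0, -0.12, 0], [0, -0.06, 0, -0.12, 0], [0, -0.06, 0, -0.12, 0]]]'

```text
time: 17.3
position: [0.5029, 0.2495, 0.2498]
tool_rot: [2.381, 2.049, 0.002]
wrist_force: [0.1, -0.1, -0.3]
finger_gap: 0.044
```

```bash
python3 - <<'E'
from h import *
o=monitor.get_obs();print(o["position"],o["finger_gap"],o["wrist_force"])
w=snap("wrist","w12.png");s=snap("side","s12.png");t=snap("top","t12.png")
h=np.array([.5123,.3103,.072])
Rt=tool()[1];tx,ty=Rt[:,0],Rt[:,1]
for n,d in(("flush top centre",.05),("shoulder",0)):
    for x in(.01,-.01):
        P=h+[0,0,d]+tx*x;print(n,x,proj(w,P).round(1))
print("cols",proj(w,h+[0,0,.05]-ty*.01),proj(w,h+[0,0,.05]+ty*.01))
im=cv2.imread("pics/w12.png").astype(int)
u=int(round(proj(w,h+[0,0,.05])[0]));vv=int(proj(w,h+[0,0,.05])[1])
g=im[:,u-3:u+4].mean(1).sum(1);print("rows",[(int(i),int(x)) for i,x in enumerate(np.diff(g)) if abs(x)>30 and abs(i-vv)<75])
g=im[vv-4:vv+5].mean(0).sum(1);print("cols",[(int(i),int(x)) for i,x in enumerate(np.diff(g)) if abs(x)>25 and abs(i-u)<40])
# side & top: handle vertical profile
for n,c in(("s12.png",s),("t12.png",t)):
    print(n,"top",proj(c,h+[0,0,.05]).round(1),"sh",proj(c,h).round(1))
e=proj(s,h+[0,0,.05]);im=cv2.imread("pics/s12.png").astype(int);u,v=e.astype(int)
for r in range(v-10,v+32,3):print(r,im[r,u-14:u+15:2].sum(1).tolist())
# glue check
print("glue cap", onz(t,285,135,.17), cv2.imread("pics/t12.png")[135,285])
E
```

```text
[0.50288482 0.24945578 0.24976871] 0.0439838688324762 [ 0.11883649 -0.08589907 -0.255361  ]
flush top centre 0.01 [314.9 136.8]
flush top centre -0.01 [314.9 165.8]
shoulder 0.01 [315.  134.7]
shoulder -0.01 [315.  159.2]
cols [300.75661509 151.49245629] [329.0914929  151.48599637]
rows [(109, 87), (110, 83), (136, -124), (137, -61), (139, 142), (165, -73), (166, -150), (167, 45), (183, -79), (184, -40)]
cols [(299, -42), (300, -159), (301, 105), (302, 79), (326, -40), (327, -63), (329, 88)]
s12.png top [299.2 153.8] sh [300.  169.5]
t12.png top [199.  237.1] sh [204.1 238.6]
143 [416, 426, 412, 403, 416, 422, 249, 250, 252, 267, 246, 244, 269, 271, 270]
146 [407, 421, 413, 404, 409, 340, 255, 264, 252, 271, 274, 264, 270, 266, 263]
149 [411, 420, 420, 401, 409, 308, 266, 265, 248, 259, 268, 266, 251, 270, 298]
152 [409, 414, 422, 416, 411, 336, 349, 354, 392, 430, 357, 361, 360, 305, 241]
155 [399, 411, 421, 424, 282, 404, 560, 552, 567, 402, 353, 403, 361, 312, 278]
158 [385, 410, 415, 429, 237, 258, 311, 310, 322, 282, 234, 235, 229, 221, 222]
161 [382, 396, 411, 434, 244, 210, 343, 337, 341, 276, 233, 245, 262, 280, 290]
164 [380, 365, 390, 405, 287, 334, 324, 337, 331, 373, 503, 515, 512, 539, 556]
167 [547, 546, 539, 543, 541, 562, 299, 332, 333, 365, 547, 540, 539, 543, 541]
170 [542, 543, 544, 543, 547, 572, 290, 328, 332, 374, 553, 539, 533, 533, 528]
173 [529, 535, 537, 541, 551, 482, 347, 375, 374, 518, 578, 576, 576, 577, 577]
176 [565, 566, 569, 571, 561, 333, 353, 350, 349, 436, 460, 410, 386, 364, 326]
179 [303, 309, 309, 324, 324, 335, 338, 343, 342, 344, 338, 340, 337, 345, 339]
182 [336, 336, 340, 340, 344, 337, 344, 336, 336, 341, 330, 330, 328, 330, 324]
glue cap [0.74584621 0.09134048 0.17      ] [249 254 254]
```

Everything checks out. The handle top edges sit at rows 137/165.5 and columns 300.5/328, against 136.8/165.8 and 300.8/329.1 predicted for flush and upright. The bottle's white cap is unmoved. I'll hand it in.

```bash
python3 -c "
from plant import hand_in
print(hand_in())"
```

```text
the job is handed in; nothing more can be done
None
```

I finished the job in about 17 s of robot time and handed it in; `hand_in()` gives no verdict.

**What I did:**
- I picked the middle-sized gauge up by its handle end with a light 3 N grip. It drooped to about 42°.
- I laid it in the V-rest and let go. A picture showed it lying in the V with the fingers clear of the handle.
- I took it again by the handle end and swung it upright about its tip. I then pushed it into the open middle hole, with at most 2–3 N on the wrist at the moments I read it, and released it.

**Last checks:**
- **Seating:** the handle's top edges were within about 1 pixel of where a flush, upright gauge would appear. No probe showed above the rail, and the last push ended in contact at the expected height, about 2 mm lower by commanded pose.
- **Height:** the final views measure height only to a few millimetres. A rough height estimate from the last wrist view came out about 10 mm below the flush height, which is within its reading error and does not suggest the gauge is standing proud.
- **Glue bottle and robot:** the bottle's cap was at its original pixel, and the gripper was open and clear of everything.
- **Picture limit:** I used all 12 pictures, so the insertion below the hole mouth and the final seating were checked by numbers, not by eye.

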